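Feed one battery and fit it in the phone

ROBOT

A 6-joint arm with a two-finger parallel gripper is mounted at the origin on the work surface. World frame = base frame: x ahead of the robot, y to its left, z up, the work surface at z = 0. Lengths are in m, angles in degrees, forces in N, time in s.
With the tool pointing down it reaches from about 0.3 to 0.75 m from the base axis. Payload 8.5 kg.
Tool frame: the origin (TCP) lies on the centre line of the jaws, within the pads' length; the fingertips stand 19 mm ahead of it and the grasp point (between the pads) is the TCP (env.tcp_to_tips is the z of the fingertips in the tool frame, in m); z points along the fingers, y is the line along which they close (so a half turn about z gives the same grasp; the last joint's range is limited). The gripper opens to 85 mm and grips with 20 to 120 N. Pads are 22 mm wide; open, the fingers measure 114 mm over their backs; the gripper's body (76 mm by 85 mm) begins 54 mm behind the grasp point. The pads swing forward as they close: fully open they stand 13 mm farther back than shut.
Start: joints at [-82.179, 21.807, 74.336, -0, 83.858, -12.336], TCP at [0.19, -0.516, 0.25] pointing down, gripper open.
Joint ranges: [-178.18, 178.18], [-50.72, 133.34], [12.68, 142.11], [-81.47, 261.47], [9.98, 163.14], [-165.26, 165.26]. Speed limits (degrees/s): [136.94, 136.94, 180, 180, 180, 180].

INTERFACE

Orientations are given as a 3x3 rotation matrix whose columns are the frame's x, y, z axes.
In Python, from rig import env gives the robot as it stands.
- The arm moves only by the tool servo_tool, never from a script. Its argument "steps" is a list of rows, each an object of numbers: "tx", "ty", "tz": the shift along the world's x, y, z in cm; "yaw": the turn about the world's z in degrees; "claw": the finger opening in cm, from 0 to 8.54. In form: [{"tx": .., "ty": .., "tz": .., "yaw": .., "claw": ..}, ...]. A call has 1 to 20 rows; each row shifts and turns the commanded pose from where the row before left it; what a row does not reach is not made up. A row lasts 1/10 s, in which the tool goes at most 50 mm and 8.59 degrees, less where a joint would pass 70% of its speed; a pose out of reach is approached as far as the arm can. A call with a gripper value outside its range is refused whole. The fingers move at their own pace and stop on an object; "newtons" is the grip in N (left out, the last holds). Time passes only in rows, so rows that do not move let the fingers close. It gives the time, the measured TCP pose, the force, the opening and the grip force at its end, in the units of the state.
- env.observe(): the state, without advancing time (a new reading comes with each control period).
- env.get_image(name): name is "side" or "top"; returns (picture, depth): 384x512x3 uint8, red, green, blue; 384x512 float32, m along the optical axis (not along the pixel's ray), 0 where there is no reading.
- env.camera_model(name): a dict with "fovy" (degrees; the focal length in pixels is half the picture's height over the tangent of half this angle, whatever the lens; pixels are square), "cx", "cy" (the principal point, pixels), "dist_coeffs" ([k1, k2, p1, p2, k3] as OpenCV has them; the pictures are not rectified), "T" (4x4, takes a point from camera to world coordinates). Camera axes: x right, y down, z forward; pixel columns grow to the right and rows downward; lengths in m; the calibration is good to about 2 mm. A picture is of the moment at which its call begins. camera_model takes no time and is no camera call.
- env.close_job(): hands the job in; it is judged then, once.
The state is a dict: "time_s": time; "q": joint angles; "qvel": joint speeds; "joint_efforts": joint torques, N m; "position": TCP position; "tool_rot": TCP orientation; "ft_force": force on the tool from outside, world axes, zero at the start; "wrist_torque": the same for the moment, N m; "grip_width": finger opening in m; "gripper_force": force on a finger pad.
Only numpy, scipy, OpenCV 4.12 (cv2) and the standard library are available. Lean on these libraries where they do the work, as an engineer would, in place of code of your own. Each camera call takes 0.05 s, during which the arm holds its last target. There are 200 camera calls.

TASK

Turn the battery feeder's crank wheel by its red handle through exactly one full turn clockwise (seen from above, as its arrow shows), so that it pushes out one battery and stops back at its yellow home mark. Then lift the battery that came out and lay it flat in the open phone's empty battery bay, lengthwise along the phone and down on the bay's floor inside the rim. Leave the other three batteries in the feeder.

Things in the scene. Friction and masses are not known exactly. Their poses are not given: they have to be found in the camera images.
- feeder: Hand-cranked battery feeder, fixed to the table: grey base 170 x 330 mm, blue housing 150 x 150 mm and 70 mm high under the wheel, then along its +y an open aluminium magazine (y = 76 to 146 mm, 51 mm wide, top 84 mm above the table) whose front gate passes one battery at a time, and a steel runway. Origin on the table under the wheel's axis, z up; it feeds along its own +y.
- wheel_centre (a point): Point on the wheel's vertical axis at the wheel's top face, 94 mm above the table. Axes as the feeder's. The wheel is a dark steel disc 150 mm across and 16 mm thick; at home (0 and one full turn) its handle stands on the feeder's -x side, beside the yellow mark on the housing.
- handle_mid (a point): Middle of the red upright crank handle, a cylinder 25 mm in diameter and 40 mm long standing on the wheel 58 mm from its axis and spinning freely on its pin. Its underside is 102 mm, its middle 122 mm and its top 142 mm above the table; it moves with the wheel.
- wheel (a joint): Turning angle of the wheel (rad): 0 at the start, growing clockwise seen from above; a full turn is 6.283. Takes 2 to 3 N at the handle, stays where it is left, hardly coasts. Cannot go back from 0; no stop ahead before 13. A hidden crank drives the pusher out 72 mm in the first half turn and back in the second; going past a full turn starts pushing the next battery.
- runway_out (a point): Point on the runway top, 46 mm above the table, where the fed-out battery's centre comes to lie (feeder's y = 180 mm). The runway is a 6 mm thick strip 26 mm wide, so a battery overhangs it by 7 mm on each side; at its end (y = 217 to 221 mm) a stop stands 4 mm above it.
- cell1: Bottom battery of the stack of four, the one fed out: black slab with green label, 40 (x) x 60 (y) x 8 (z) mm, about 45 g; origin at the centre of its underside, y its long axis. It starts in the magazine, long axis along the feeder's y, centre at the feeder's y = 110 mm; fed out, its centre is at about y = 180 mm on the runway. Either end may go either way.
- cell2: Second battery of the stack, same size; rests on cell1 and drops to the bottom when cell1 is out and the pusher is back. Stays in the magazine.
- cell3: Third battery, same size; stays in the magazine.
- cell4: Top battery, same size; stays in the magazine.
- phone: Open white phone 130 (x) x 66 (y) mm clamped on an aluminium jig 150 x 90 x 12 mm fixed to the table. Origin under the jig's centre on the table, x along the phone's length. Its rim and the green circuit board end (+x) are 21 mm above the table; the small dark clamps at both ends reach 22 mm.
- bay (a point): Centre of the floor of the phone's empty battery bay, 18 mm above the table: a yellow-floored recess 68 mm (phone's x) x 48 mm (phone's y) and 3 mm deep. A battery laid in it stands 5 mm proud of the rim.
Things that resemble listed ones, but are neither listed nor needed, are in the scene too. Leave any brown or orange look-alike of the cell4 alone.

How it is judged (in metres and radians):
On the way:
1. the wheel has made one full turn and stands at its home mark, with the battery pushed out on the runway and the other three still in the magazine (value of joint wheel between 6.083 and 6.483 rad and velocity of joint wheel between -0.2 and 0.2 rad/s and y of cell2 in the frame of feeder between 0.1 and 0.12 m and y of cell3 in the frame of feeder between 0.1 and 0.12 m and y of cell4 in the frame of feeder between 0.1 and 0.12 m and z of each of cell2, cell3, cell4 in the frame of feeder below 0.075 m and y of cell1 in the frame of feeder above 0.165 m and z of cell1 in the frame of feeder above 0.04 m and horizontal distance between cell1 and feeder below 0.2 m), for 0.2 s.
At the end, for the whole second after the job is handed in: The wheel rests one full turn from its start, within 0.2 rad; the fed-out battery lies still in the bay, within 8 mm of its centre both ways, 2 mm of its floor, 0.06 rad of flat, 0.2 rad of the phone's length; the other three are in the magazine, within 10 mm lengthwise, below 75 mm (value of joint wheel between 6.083 and 6.483 rad and velocity of joint wheel between -0.2 and 0.2 rad/s and y of cell2 in the frame of feeder between 0.1 and 0.12 m and y of cell3 in the frame of feeder between 0.1 and 0.12 m and y of cell4 in the frame of feeder between 0.1 and 0.12 m and z of each of cell2, cell3, cell4 in the frame of feeder below 0.075 m and x of cell1 in the frame of bay between -0.008 and 0.008 m and y of cell1 in the frame of bay between -0.008 and 0.008 m and z of cell1 in the frame of bay between -0.002 and 0.002 m and angle between cell1's own z axis and vertical below 0.06 rad and angle between the y axis of cell1 and the x axis of phone, either way round below 0.2 rad and linear speed of cell1 below 0.02 m/s); the robot touches nothing.
It fails at once if a second battery is fed out of the magazine (y of cell2 in the frame of feeder above 0.135 m).
It also fails if it takes over 69 s, if anything falls off the work surface, if the arm or the gripper's body presses on something with over 40 N, if the wrist force passes 120 N, or if a joint passes its speed limit or range.

## Working session

There is one attempt and no reset: what is moved stays moved. The work goes in short steps, Python scripts to look and compute and a tool call to move; the robot and the scene stay as the last step left them, time stands still between calls to the robot, and variables do not carry over. Pictures are saved under pics/ and viewed, at most 10 in all, crops included, and the job is handed in when it is done.

Besides the shell and the picture viewer there is one more tool, called after "Call:" as name(argument=value, ...), one argument or row to a line, values as JSON. servo_tool: Moves the arm, as the interface text tells. Its arguments: {"type":"object","properties":{"steps":{"type":"array"},"newtons":{"type":"number"}},"required":["steps"]}

```bash
ls; mkdir -p pics; cat > h.py <<'E'
import numpy as np, cv2
from rig import env
def K(m,h=384):
    f=h/2/np.tan(np.radians(m["fovy"])/2)
    return np.array([[f,0,m["cx"]],[0,f,m["cy"]],[0,0,1.]])
def ray(name,uv):
    m=env.camera_model(name); T=np.array(m["T"])
    p=cv2.undistortPoints(np.float64(uv).reshape(-1,1,2),K(m),np.float64(m["dist_coeffs"]))[:,0]
    d=np.c_[p,np.ones(len(p))]@T[:3,:3].T
    return T[:3,3],d
def onplane(name,uv,z):
    o,d=ray(name,uv); return o+d*((z-o[2])/d[:,2])[:,None]
def proj(name,P):
    m=env.camera_model(name); T=np.linalg.inv(np.array(m["T"]))
    r,_=cv2.Rodrigues(T[:3,:3]); return cv2.projectPoints(np.float64(P).reshape(-1,1,3),r,T[:3,3],K(m),np.float64(m["dist_coeffs"]))[0][:,0]
def depthpts(name,dep,mask):
    v,u=np.nonzero(mask&(dep>0)); o,d=ray(name,np.c_[u,v]); return o+d*dep[v,u][:,None]
E
python3 - <<'E'
from h import *
for n in("side","top"):
    im,d=env.get_image(n); cv2.imwrite(f"pics/{n}0.png",im[...,::-1]); np.savez(f"{n}0.npz",im=im,d=d)
    m=env.camera_model(n); print(n,m["fovy"],np.round(m["T"],3).tolist())
s=env.observe(); print(s["time_s"],s["position"],np.round(s["tool_rot"],3).tolist(),s["grip_width"])
E
```

```text
pics
side 57.781942156509025 [[-0.766, -0.405, 0.499, 0.19], [-0.642, 0.491, -0.588, 0.491], [-0.007, -0.771, -0.637, 0.5], [0.0, 0.0, 0.0, 1.0]]
top 57.4434219810144 [[0.011, -0.99, 0.141, 0.395], [-1.0, -0.011, -0.001, 0.076], [0.002, -0.141, -0.99, 0.884], [0.0, 0.0, 0.0, 1.0]]
0.1 [ 0.18949674 -0.51607659  0.24977709] [[0.939, 0.345, -0.0], [0.345, -0.939, 0.001], [0.0, -0.001, -1.0]] 0.08526968329285199
```

View pics/top0.png

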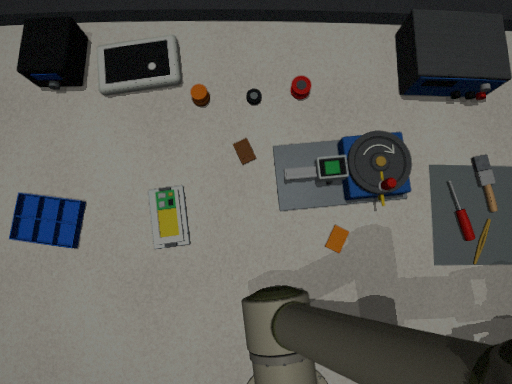

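View pics/side0.png

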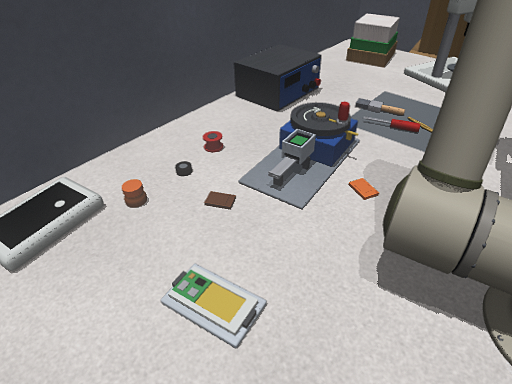

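The top view shows the feeder with its wheel at (380,162), red handle at (391,183) and yellow mark below it. The magazine is at (332,168) and the runway at (300,173), so it feeds towards image left, which is world +y. The phone is at (168,216), with its board end up in the image (world +x). The side view agrees.

```bash
cat > m.py <<'E'
from h import *
D={n:np.load(n+"0.npz") for n in("top","side")}
def blobs(n,mask,mn=30):
    k,l,s,c=cv2.connectedComponentsWithStats(mask.astype(np.uint8)); return [(i,s[i].tolist(),c[i].round(1)) for i in range(1,k) if s[i,4]>mn],l
for n in D:
    im,d=D[n]["im"],D[n]["d"]; hsv=cv2.cvtColor(im,cv2.COLOR_RGB2HSV); H,S,V=cv2.split(hsv)
    for nm,mk,z in(("red",((H<5)|(H>174))&(S>180)&(V>60),.122),("yellow",(H>20)&(H<32)&(S>130)&(V>120),.018),("blue",(H>100)&(H<125)&(S>170)&(V>60),.07),("green",(H>50)&(H<80)&(S>120),.078)):
        b,l=blobs(n,mk,25)
        for i,s,c in b:
            P=depthpts(n,d,l==i)
            r=cv2.minAreaRect(np.argwhere(l==i)[:,::-1].astype(np.float32))
            Q=onplane(n,cv2.boxPoints(r),z)[:,:2]
            if P.size: print(n,nm,s,c,"med",np.median(P,0).round(4),"sizes",np.linalg.norm(Q[1]-Q[0]).round(4),np.linalg.norm(Q[2]-Q[1]).round(4),"ctr",Q.mean(0).round(4),"ang",np.degrees(np.arctan2(*(Q[1]-Q[0])[::-1])).round(1))
    v,u=np.nonzero(d>0); o,dd=ray(n,np.c_[u,v]); P=o+dd*d[v,u][:,None]
    for nm,a,b,yl in(("wheel",.088,.100,(-.35,0.1)),("mag",.080,.087,(0,.2)),("runw",.040,.055,(0,.3))):
        k=(P[:,2]>a)&(P[:,2]<b)&(P[:,0]>.3)&(P[:,0]<.62)&(P[:,1]>-.25)&(P[:,1]<.25)
        q=P[k]; 
        if len(q)>10:
            r=cv2.minAreaRect(q[:,:2].astype(np.float32)); print(n,nm,len(q),q.mean(0).round(4),np.array(r[0]).round(4),np.array(r[1]).round(4),round(r[2],1), "circ",np.round(cv2.minEnclosingCircle(q[:,:2].astype(np.float32))[0],4),round(cv2.minEnclosingCircle(q[:,:2].astype(np.float32))[1],4))
E
python3 m.py
```

```text
top red [291, 76, 20, 23, 228] [300.2  86.7] med [ 0.79   -0.0321  0.0348] sizes 0.0557 0.0427 ctr [ 0.7504 -0.021 ] ang -17.6
top red [387, 178, 9, 10, 71] [391.  182.3] med [ 0.5253 -0.2143  0.1425] sizes 0.0183 0.0204 ctr [ 0.5282 -0.2226] ang -89.2
top red [457, 209, 18, 32, 268] [465.8 225. ] med [ 0.4392 -0.4496  0.0248] sizes 0.0213 0.0688 ctr [ 0.4354 -0.3903] ang -72.4
top yellow [158, 209, 21, 28, 470] [168.1 222.4] med [0.4405 0.2949 0.0194] sizes 0.0456 0.065 ctr [0.4397 0.2959] ang -82.9
top blue [433, 78, 45, 2, 50] [455.9  78.3] med [ 0.7882 -0.4053  0.1109] sizes 0.0027 0.1185 ctr [ 0.8085 -0.4256] ang -4.9
top blue [393, 133, 9, 6, 28] [398.2 134.8] med [ 0.655  -0.2685  0.071 ] sizes 0.0107 0.0228 ctr [ 0.6573 -0.2663] ang -36.7
top blue [342, 136, 18, 21, 164] [348.2 142.9] med [ 0.6347 -0.1399  0.0708] sizes 0.0591 0.0314 ctr [ 0.6336 -0.1407] ang -31.3
top blue [348, 176, 24, 21, 211] [355.7 189.4] med [ 0.516  -0.1535  0.0712] sizes 0.0362 0.0686 ctr [ 0.5162 -0.1565] ang -39.7
top blue [392, 179, 18, 14, 103] [403.3 187.9] med [ 0.5222 -0.2744  0.0706] sizes 0.
[... 1012 characters left out ...]
350, 32, 48, 22, 375] [372.4  44.6] med [ 0.7606 -0.8859  0.0722] sizes 0.2515 0.2821 ctr [ 0.7595 -0.9011] ang -118.4
side green [290, 135, 18, 10, 106] [298.9 139.7] med [ 0.569  -0.0983  0.0775] sizes 0.0363 0.0398 ctr [ 0.5702 -0.0981] ang -63.7
side green [172, 270, 39, 32, 321] [191.6 286.6] med [0.4948 0.3051 0.0199] sizes 0.0476 0.0431 ctr [0.4594 0.328 ] ang -77.6
side wheel 675 [ 0.5628 -0.185   0.0922] [ 0.5632 -0.1909] [0.1176 0.1127] 89.8 circ [ 0.5697 -0.1943] 0.0718
side mag 343 [ 0.5606 -0.1354  0.0836] [ 0.5632 -0.1543] [0.1124 0.1895] 0.5 circ [ 0.5629 -0.1528] 0.0965
side runw 608 [ 0.5474 -0.0753  0.0463] [ 0.5456 -0.108 ] [0.2496 0.0673] 73.5 circ [ 0.5392 -0.1061] 0.125
```

```bash
cat > m2.py <<'E'
from h import *
t=np.load("top0.npz"); im,d=t["im"],t["d"]; H,S,V=cv2.split(cv2.cvtColor(im,cv2.COLOR_RGB2HSV))
vv,uu=np.mgrid[:384,:512]; o,dd=ray("top",np.c_[uu.ravel(),vv.ravel()]); P=(o+dd*d.ravel()[:,None]).reshape(384,512,3)
reg=(uu>260)&(uu<425)&(vv>120)&(vv<220)
mk=reg&(H>100)&(H<125)&(S>150)&(V>50)&(abs(P[...,2]-.07)<.004)
Q=onplane("top",np.argwhere(mk)[:,::-1],.07)[:,:2].astype(np.float32)
r=cv2.minAreaRect(Q); print("housing",r)
# base
mk=reg&(P[...,2]<.02)&(P[...,2]>-.01)&(V<150)&(S<90); print("base z",np.median(P[mk][:,2]),mk.sum())
n,l,s,c=cv2.connectedComponentsWithStats(mk.astype(np.uint8)); i=1+s[1:,4].argmax()
Q=onplane("top",np.argwhere(l==i)[:,::-1],np.median(P[mk][:,2]))[:,:2].astype(np.float32); print("base",cv2.minAreaRect(Q))
# wheel circle: points z .09-.098
mk=reg&(abs(P[...,2]-.093)<.005)&(S<120)&(uu>345)
n,l,s,c=cv2.connectedComponentsWithStats(mk.astype(np.uint8)); i=1+s[1:,4].argmax()
print(s[i]); cn=max(cv2.findContours((l==i).astype(np.uint8),0,1)[0],key=len)
Q=onplane("top",cn[:,0],.094)[:,:2]; 
A=np.c_[2*Q,np.ones(len(Q))]; k=np.ones(len(Q),bool)
for _ in range(4):
    x=np.linalg.lstsq(A[k],(Q[k]**2).sum(1),rcond=None)[0]; R=np.sqrt(x[2]+x[:2]@x[:2]); e=abs(np.linalg.norm(Q-x[:2],axis=1)-R); k=e<.004
print("wheel",x[:2],R,k.sum(),len(Q))
# handle top
mk=reg&((H<6)|(H>173))&(S>150)&(V>50); ctr=np.argwhere(mk)[:,::-1].mean(0); print("handle px",ctr,mk.sum(),onplane("top",[ctr],.142),onplane("top",[ctr],.13))
# runway z~.046
mk=reg&(abs(P[...,2]-.047)<.004)&(uu>275)&(uu<320)&(S<90)
Q=onplane("top",np.argwhere(mk)[:,::-1],.046)[:,:2].astype(np.float32); print("runway",cv2.minAreaRect(Q),mk.sum())
# magazine rim
mk=reg&(P[...,2]>.07)&(P[...,2]<.09)&(uu<348)&(uu>310)
Q=onplane("top",np.argwhere(mk)[:,::-1],.084)[:,:2].astype(np.float32); print("mag",cv2.minAreaRect(Q))
# phone rim white
pr=(uu>135)&(uu<200)&(vv>170)&(vv<260)
mk=pr&(P[...,2]>.006)&(P[...,2]<.03)
Q=onplane("top",np.argwhere(mk)[:,::-1],.012)[:,:2].astype(np.float32); print("jig",cv2.minAreaRect(Q))
mk=pr&(V>215)&(S<30)&(P[...,2]>.015); Q=onplane("top",np.argwhere(mk)[:,::-1],.021)[:,:2].astype(np.float32); print("rim",cv2.minAreaRect(Q),mk.sum())
mk=pr&(H>20)&(H<32)&(S>130)&(V>110); Q=onplane("top",np.argwhere(mk)[:,::-1],.018)[:,:2].astype(np.float32); print("bay",cv2.minAreaRect(Q))
E
python3 m2.py
python3 -c "
import cv2
a=cv2.imread('pics/top0.png')[115:255,140:425]; cv2.imwrite('pics/z0.png',cv2.resize(a,None,fx=2.8,fy=2.8,interpolation=2))"
```

```text
housing ((0.582256555557251, -0.20759397745132446), (0.14684414863586426, 0.1480293720960617), 6.052923202514648)
base z 0.002180059796308975 10853
base ((0.5844206213951111, -0.15151755511760712), (0.26150837540626526, 0.4358590841293335), 0.5110051035881042)
[ 347  131   65   62 2547]
wheel [ 0.58308902 -0.20886272] 0.07439697874296493 178 179
handle px [391.04819277 182.27710843] 83 [[ 0.52514508 -0.21485015  0.142     ]] [[ 0.52725041 -0.21954824  0.13      ]]
runway ((0.5615408420562744, -0.029490284621715546), (0.08042661845684052, 0.03223179653286934), 89.96379089355469) 331
mag ((0.5921916365623474, -0.0982278436422348), (0.07320521026849747, 0.10413864254951477), 88.32083892822266)
jig ((0.4552037715911865, 0.3033685088157654), (0.15200737118721008, 0.10283596813678741), 8.622334480285645)Traceback (most recent call last):
  File "m2.py", line 33, in <module>
    mk=pr&(V>215)&(S<30)&(P[...,2]>.015); Q=onplane("top",np.argwhere(mk)[:,::-1],.021)[:,:2].astype(np.float32); print("rim",cv2.minAreaRect(Q),mk.sum())
                                            ~~~~~~~^^^^^^^^^^^^^^^^^^^^^^^^^^^^^^^^^^^^
  File "h.py", line 12, in onplane
    o,d=ray(name,uv); return o+d*((z-o[2])/d[:,2])[:,None]
        ~~~^^^^^^^^^
  File "h.py", line 8, in ray
    p=cv2.undistortPoints(np.float64(uv).reshape(-1,1,2),K(m),np.float64(m["dist_coeffs"]))[:,0]
      ~~~~~~~~~~~~~~~~~~~^^^^^^^^^^^^^^^^^^^^^^^^^^^^^^^^^^^^^^^^^^^^^^^^^^^^^^^^^^^^^^^^^^
cv2.error: OpenCV(4.12.0) /io/opencv/modules/calib3d/src/undistort.dispatch.cpp:347: error: (-215:Assertion failed) CV_IS_MAT(_src) && CV_IS_MAT(_dst) && (_src->rows == 1 || _src->cols == 1) && (_dst->rows == 1 || _dst->cols == 1) && _src->cols + _src->rows - 1 == _dst->rows + _dst->cols - 1 && (CV_MAT_TYPE(_src->type) == CV_32FC2 || CV_MAT_TYPE(_src->type) == CV_64FC2) && (CV_MAT_TYPE(_dst->type) == CV_32FC2 || CV_MAT_TYPE(_dst->type) == CV_64FC2) in function 'cvUndistortPointsInternal'
```

View pics/z0.png

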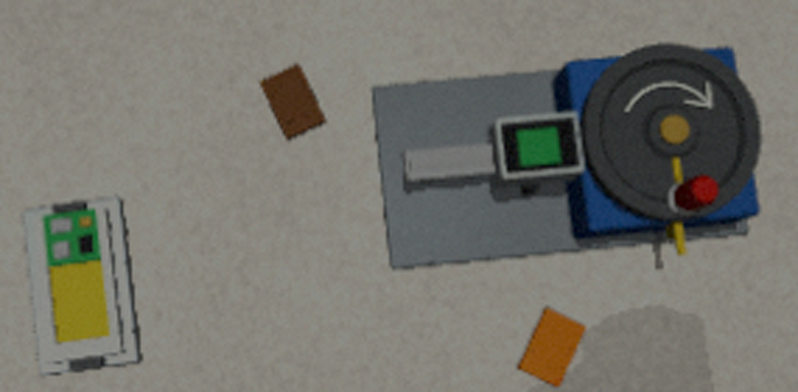

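The crop confirms the poses:
- **Feeder:** wheel centre (0.583, -0.2085), yaw about 6.2°. The handle at (0.525, -0.215) sits 58 mm out, as specified.
- **Magazine:** the stack is 110 mm from the axis, as specified.
- **Bay:** at about (0.440, 0.296), yaw about 7°.

I'll move above the handle.

Call:
servo_tool(
  steps=[
    {"tx": 2.79, "ty": 2.51, "yaw": 6.33, "claw": 5.5},
    {"tx": 2.79, "ty": 2.51, "yaw": 6.33, "claw": 5.5},
    {"tx": 2.79, "ty": 2.51, "yaw": 6.33, "claw": 5.5},
    {"tx": 2.79, "ty": 2.51, "yaw": 6.33, "claw": 5.5},
    {"tx": 2.79, "ty": 2.51, "yaw": 6.33, "claw": 5.5},
    {"tx": 2.79, "ty": 2.51, "yaw": 6.33, "claw": 5.5},
    {"tx": 2.79, "ty": 2.51, "yaw": 6.33, "claw": 5.5},
    {"tx": 2.79, "ty": 2.51, "yaw": 6.33, "claw": 5.5},
    {"tx": 2.79, "ty": 2.51, "yaw": 6.33, "claw": 5.5},
    {"tx": 2.79, "ty": 2.51, "yaw": 6.33, "claw": 5.5},
    {"tx": 2.79, "ty": 2.51, "yaw": 6.33, "claw": 5.5},
    {"tx": 2.83, "ty": 2.51, "yaw": 6.33, "claw": 5.5},
    {"tz": -2},
    {"tz": -2},
    {"tz": -1},
    {"tz": 0},
  ],
  newtons=40,
)

```text
invalid input at $.steps[0]: expected keys tx, ty, tz, yaw, claw
```

Call:
servo_tool(
  steps=[
    {"tx": 2.79, "ty": 2.51, "tz": 0, "yaw": 6.33, "claw": 5.5},
    {"tx": 2.79, "ty": 2.51, "tz": 0, "yaw": 6.33, "claw": 5.5},
    {"tx": 2.79, "ty": 2.51, "tz": 0, "yaw": 6.33, "claw": 5.5},
    {"tx": 2.79, "ty": 2.51, "tz": 0, "yaw": 6.33, "claw": 5.5},
    {"tx": 2.79, "ty": 2.51, "tz": 0, "yaw": 6.33, "claw": 5.5},
    {"tx": 2.79, "ty": 2.51, "tz": 0, "yaw": 6.33, "claw": 5.5},
    {"tx": 2.79, "ty": 2.51, "tz": 0, "yaw": 6.33, "claw": 5.5},
    {"tx": 2.79, "ty": 2.51, "tz": 0, "yaw": 6.33, "claw": 5.5},
    {"tx": 2.79, "ty": 2.51, "tz": 0, "yaw": 6.33, "claw": 5.5},
    {"tx": 2.79, "ty": 2.51, "tz": 0, "yaw": 6.33, "claw": 5.5},
    {"tx": 2.79, "ty": 2.51, "tz": 0, "yaw": 6.33, "claw": 5.5},
    {"tx": 2.83, "ty": 2.51, "tz": 0, "yaw": 6.33, "claw": 5.5},
    {"tx": 0, "ty": 0, "tz": -2, "yaw": 0, "claw": 5.5},
    {"tx": 0, "ty": 0, "tz": -2, "yaw": 0, "claw": 5.5},
    {"tx": 0, "ty": 0, "tz": -1, "yaw": 0, "claw": 5.5},
    {"tx": 0, "ty": 0, "tz": 0, "yaw": 0, "claw": 5.5},
  ],
  newtons=40,
)

```text
time_s: 1.7
position: [0.5242, -0.2149, 0.199]
tool_rot: [[-0.106, 0.994, -0.003], [0.994, 0.106, 0.002], [0.002, -0.002, -1.0]]
ft_force: [-0.9, -0.4, 1.7]
grip_width: 0.055
gripper_force: 0.0
```

Call:
servo_tool(
  steps=[
    {"tx": 0.1, "ty": 0, "tz": -2, "yaw": 0, "claw": 5.5},
    {"tx": 0, "ty": 0, "tz": -2, "yaw": 0, "claw": 5.5},
    {"tx": 0, "ty": 0, "tz": -2, "yaw": 0, "claw": 5.5},
    {"tx": 0, "ty": 0, "tz": -1.3, "yaw": 0, "claw": 5.5},
    {"tx": 0, "ty": 0, "tz": 0, "yaw": 0, "claw": 5.5},
    {"tx": 0, "ty": 0, "tz": 0, "yaw": 0, "claw": 2},
    {"tx": 0, "ty": 0, "tz": 0, "yaw": 0, "claw": 2},
    {"tx": 0, "ty": 0, "tz": 0, "yaw": 0, "claw": 2},
    {"tx": 0, "ty": 0, "tz": 0, "yaw": 0, "claw": 2},
    {"tx": 0, "ty": 0, "tz": 0, "yaw": 0, "claw": 2},
    {"tx": 0, "ty": 0, "tz": 0, "yaw": 0, "claw": 2},
  ],
)

```text
time_s: 2.8
position: [0.5261, -0.2155, 0.1287]
tool_rot: [[-0.107, 0.994, 0.002], [0.994, 0.107, -0.002], [-0.002, 0.002, -1.0]]
ft_force: [-1.1, -0.2, 7.4]
grip_width: 0.0243
gripper_force: 39.1
```

```bash
python3 - <<'E'
import numpy as np
a0=np.radians(186.2)
for k in range(37):
    a=a0-np.radians(10*k); b=a-np.radians(10)
    print(k+1,np.round(5.8*np.array([np.cos(b)-np.cos(a),np.sin(b)-np.sin(a)]),2),end=";")
E
```

```text
1 [-0.02  1.01];2 [0.15 1.  ];3 [0.33 0.96];4 [0.49 0.89];5 [0.63 0.79];6 [0.76 0.67];7 [0.86 0.52];8 [0.94 0.37];9 [0.99 0.2 ];10 [1.01 0.02];11 [ 1.   -0.15];12 [ 0.96 -0.33];13 [ 0.89 -0.49];14 [ 0.79 -0.63];15 [ 0.67 -0.76];16 [ 0.52 -0.86];17 [ 0.37 -0.94];18 [ 0.2  -0.99];19 [ 0.02 -1.01];20 [-0.15 -1.  ];21 [-0.33 -0.96];22 [-0.49 -0.89];23 [-0.63 -0.79];24 [-0.76 -0.67];25 [-0.86 -0.52];26 [-0.94 -0.37];27 [-0.99 -0.2 ];28 [-1.01 -0.02];29 [-1.    0.15];30 [-0.96  0.33];31 [-0.89  0.49];32 [-0.79  0.63];33 [-0.67  0.76];34 [-0.52  0.86];35 [-0.37  0.94];36 [-0.2   0.99];37 [-0.02  1.01];
```

Call:
servo_tool(
  steps=[
    {"tx": -0.02, "ty": 1.01, "tz": 0, "yaw": 0, "claw": 2},
    {"tx": 0.15, "ty": 1.0, "tz": 0, "yaw": 0, "claw": 2},
    {"tx": 0.33, "ty": 0.96, "tz": 0, "yaw": 0, "claw": 2},
    {"tx": 0.49, "ty": 0.89, "tz": 0, "yaw": 0, "claw": 2},
    {"tx": 0.63, "ty": 0.79, "tz": 0, "yaw": 0, "claw": 2},
    {"tx": 0.76, "ty": 0.67, "tz": 0, "yaw": 0, "claw": 2},
    {"tx": 0.86, "ty": 0.52, "tz": 0, "yaw": 0, "claw": 2},
    {"tx": 0.94, "ty": 0.37, "tz": 0, "yaw": 0, "claw": 2},
    {"tx": 0.99, "ty": 0.2, "tz": 0, "yaw": 0, "claw": 2},
  ],
)

```text
time_s: 3.7
position: [0.5774, -0.1515, 0.1287]
tool_rot: [[-0.107, 0.994, 0.001], [0.994, 0.107, -0.002], [-0.002, 0.001, -1.0]]
ft_force: [-3.5, -5.1, 6.3]
grip_width: 0.0237
gripper_force: 39.4
```

Call:
servo_tool(
  steps=[
    {"tx": 1.01, "ty": 0.02, "tz": 0, "yaw": 0, "claw": 2},
    {"tx": 1.0, "ty": -0.15, "tz": 0, "yaw": 0, "claw": 2},
    {"tx": 0.96, "ty": -0.33, "tz": 0, "yaw": 0, "claw": 2},
    {"tx": 0.89, "ty": -0.49, "tz": 0, "yaw": 0, "claw": 2},
    {"tx": 0.79, "ty": -0.63, "tz": 0, "yaw": 0, "claw": 2},
    {"tx": 0.67, "ty": -0.76, "tz": 0, "yaw": 0, "claw": 2},
    {"tx": 0.52, "ty": -0.86, "tz": 0, "yaw": 0, "claw": 2},
    {"tx": 0.37, "ty": -0.94, "tz": 0, "yaw": 0, "claw": 2},
    {"tx": 0.2, "ty": -0.99, "tz": 0, "yaw": 0, "claw": 2},
    {"tx": 0.02, "ty": -1.01, "tz": 0, "yaw": 0, "claw": 2},
    {"tx": -0.15, "ty": -1.0, "tz": 0, "yaw": 0, "claw": 2},
    {"tx": -0.33, "ty": -0.96, "tz": 0, "yaw": 0, "claw": 2},
    {"tx": -0.49, "ty": -0.89, "tz": 0, "yaw": 0, "claw": 2},
    {"tx": -0.63, "ty": -0.79, "tz": 0, "yaw": 0, "claw": 2},
    {"tx": -0.76, "ty": -0.67, "tz": 0, "yaw": 0, "claw": 2},
    {"tx": -0.86, "ty": -0.52, "tz": 0, "yaw": 0, "claw": 2},
    {"tx": -0.94, "ty": -0.37, "tz": 0, "yaw": 0, "claw": 2},
    {"tx": -0.99, "ty": -0.2, "tz": 0, "yaw": 0, "claw": 2},
  ],
)

```text
time_s: 5.5
position: [0.5905, -0.2669, 0.1288]
tool_rot: [[-0.107, 0.994, 0.004], [0.994, 0.107, -0.002], [-0.002, 0.004, -1.0]]
ft_force: [3.8, 1.7, 6.3]
grip_width: 0.0238
gripper_force: 39.5
```

Call:
servo_tool(
  steps=[
    {"tx": -1.01, "ty": -0.02, "tz": 0, "yaw": 0, "claw": 2},
    {"tx": -1.0, "ty": 0.15, "tz": 0, "yaw": 0, "claw": 2},
    {"tx": -0.96, "ty": 0.33, "tz": 0, "yaw": 0, "claw": 2},
    {"tx": -0.89, "ty": 0.49, "tz": 0, "yaw": 0, "claw": 2},
    {"tx": -0.79, "ty": 0.63, "tz": 0, "yaw": 0, "claw": 2},
    {"tx": -0.67, "ty": 0.76, "tz": 0, "yaw": 0, "claw": 2},
    {"tx": -0.52, "ty": 0.86, "tz": 0, "yaw": 0, "claw": 2},
    {"tx": -0.37, "ty": 0.94, "tz": 0, "yaw": 0, "claw": 2},
    {"tx": -0.2, "ty": 0.99, "tz": 0, "yaw": 0, "claw": 2},
    {"tx": 0, "ty": 0, "tz": 0, "yaw": 0, "claw": 2},
    {"tx": 0, "ty": 0, "tz": 0, "yaw": 0, "claw": 2},
    {"tx": 0, "ty": 0, "tz": 0, "yaw": 0, "claw": 2},
  ],
)

```text
time_s: 6.7
position: [0.526, -0.2152, 0.1287]
tool_rot: [[-0.107, 0.994, 0.002], [0.994, 0.107, -0.001], [-0.001, 0.002, -1.0]]
ft_force: [-0.1, 2.4, 9.0]
grip_width: 0.0238
gripper_force: 39.6
```

Call:
servo_tool(
  steps=[
    {"tx": 0, "ty": 0, "tz": 0, "yaw": 0, "claw": 5.5},
    {"tx": 0, "ty": 0, "tz": 0, "yaw": 0, "claw": 5.5},
    {"tx": 0, "ty": 0, "tz": 0, "yaw": 0, "claw": 5.5},
    {"tx": 0, "ty": 0, "tz": 2, "yaw": 0, "claw": 5.5},
    {"tx": 0, "ty": 0, "tz": 3, "yaw": 0, "claw": 5.5},
    {"tx": 0, "ty": 0, "tz": 3, "yaw": 0, "claw": 5.5},
    {"tx": 0, "ty": 0, "tz": 0, "yaw": 0, "claw": 5.5},
  ],
)

```text
time_s: 7.4
position: [0.5268, -0.2159, 0.2111]
tool_rot: [[-0.107, 0.994, 0.006], [0.994, 0.107, -0.004], [-0.005, 0.005, -1.0]]
ft_force: [0.9, 0.3, -0.4]
grip_width: 0.0553
gripper_force: 0.0
```

```bash
python3 - <<'E'
from h import *
for n in("side","top"):
    im,d=env.get_image(n); np.savez(f"{n}1.npz",im=im,d=d)
    if n=="side": cv2.imwrite("pics/side1.png",cv2.resize(im[60:260,190:420,::-1],None,fx=3,fy=3))
    else: cv2.imwrite("pics/top1.png",cv2.resize(im[120:260,140:420,::-1],None,fx=2.8,fy=2.8))
    H,S,V=cv2.split(cv2.cvtColor(im,cv2.COLOR_RGB2HSV)); g=((H>50)&(H<80)&(S>100)).astype(np.uint8)
    k,l,s,c=cv2.connectedComponentsWithStats(g)
    for i in range(1,k):
        if s[i,4]>40: 
            P=depthpts(n,d,l==i); print(n,s[i],np.median(P,0).round(4) if len(P) else 0,onplane(n,[c[i]],.054).round(4))
    P=depthpts(n,d,np.ones(d.shape,bool)); p=env.observe()["position"]; q=P[(np.linalg.norm(P[:,:2]-p[:2],axis=1)<.06)&(P[:,2]>.15)]
    print(p,"lowest",np.sort(q[:,2])[:20].round(4))
E
```

```text
side [384  32  14  22  89] [ 0.718  -0.9651  0.0743] [[ 0.7454 -1.0404  0.054 ]]
side [369  41   8  11  58] [ 0.7604 -0.8863  0.0694] [[ 0.7808 -0.9358  0.054 ]]
side [291 138  15   8  73] [ 0.5729 -0.102   0.0694] [[ 0.5866 -0.1227  0.054 ]]
side [274 158  18  11 118] [ 0.5623 -0.0281  0.0534] [[ 0.5619 -0.0276  0.054 ]]
side [172 270  40  32 394] [0.4952 0.3045 0.02  ] [[0.4724 0.3199 0.054 ]]
[ 0.52611257 -0.21544154  0.20877169] lowest [0.1966 0.1967 0.1968 0.1973 0.1975 0.1977 0.1979 0.1979 0.1984 0.1987
 0.1992 0.1995 0.1996 0.1998 0.2    0.2001 0.2001 0.2003 0.2008 0.2008]
top [323 160  18  16 218] [ 0.5706 -0.1004  0.0712] [[ 0.5749 -0.1041  0.054 ]]
top [293 165  17  14 204] [ 0.5631 -0.0295  0.0554] [[ 0.5642 -0.0299  0.054 ]]
top [156 189  20  21 220] [0.4973 0.3014 0.022 ] [[0.4924 0.2945 0.054 ]]
[ 0.52559458 -0.21509781  0.20722811] lowest [0.1959 0.1974 0.1976 0.1982 0.1985 0.2003 0.2006 0.2016 0.2016 0.2018
 0.2023 0.2025 0.2031 0.2035 0.2037 0.2038 0.2051 0.2052 0.2053 0.2075]
```

View pics/side1.png

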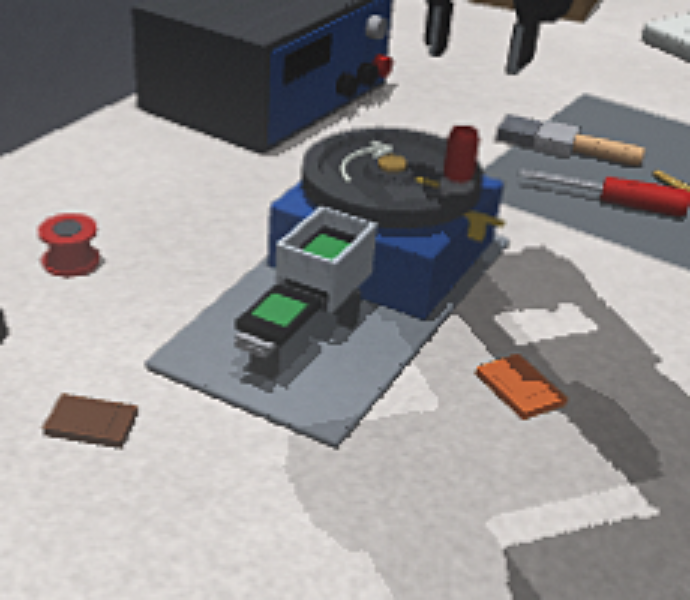

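View pics/top1.png

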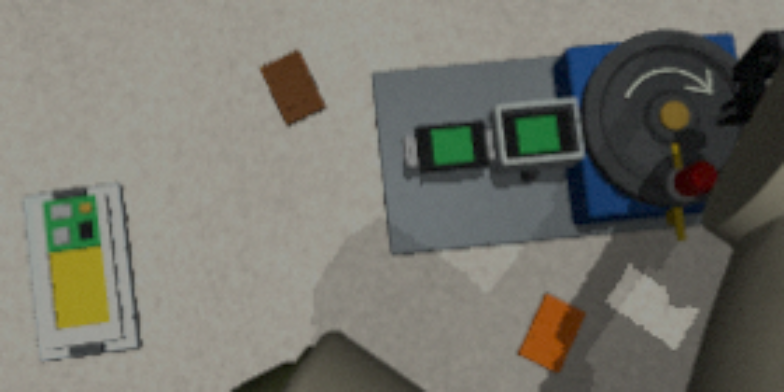

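The views show one battery out on the runway, its label at (0.563, -0.029). The other three are in the magazine and the wheel is at its mark. Next I'll go over the battery.

Call:
servo_tool(
  steps=[
    {"tx": 0.62, "ty": 3.1, "tz": 0, "yaw": 0, "claw": 5.5},
    {"tx": 0.62, "ty": 3.1, "tz": 0, "yaw": 0, "claw": 5.5},
    {"tx": 0.62, "ty": 3.1, "tz": 0, "yaw": 0, "claw": 5.5},
    {"tx": 0.62, "ty": 3.1, "tz": 0, "yaw": 0, "claw": 5.5},
    {"tx": 0.62, "ty": 3.1, "tz": 0, "yaw": 0, "claw": 5.5},
    {"tx": 0.62, "ty": 3.1, "tz": 0, "yaw": 0, "claw": 5.5},
    {"tx": 0, "ty": 0, "tz": -3, "yaw": 0, "claw": 5.5},
    {"tx": 0, "ty": 0, "tz": -3, "yaw": 0, "claw": 5.5},
    {"tx": 0, "ty": 0, "tz": -3, "yaw": 0, "claw": 5.5},
    {"tx": 0, "ty": 0, "tz": -2.5, "yaw": 0, "claw": 5.5},
    {"tx": 0, "ty": 0, "tz": 0, "yaw": 0, "claw": 5.5},
    {"tx": 0, "ty": 0, "tz": 0, "yaw": 0, "claw": 5.5},
    {"tx": 0, "ty": 0, "tz": 0, "yaw": 0, "claw": 5.5},
  ],
)

```text
time_s: 8.8
position: [0.5634, -0.0293, 0.0934]
tool_rot: [[-0.107, 0.994, 0.002], [0.994, 0.107, -0.0], [-0.001, 0.002, -1.0]]
ft_force: [0.3, 0.3, -0.5]
grip_width: 0.0548
gripper_force: 0.0
```

```bash
python3 - <<'E'
from h import *
im,d=env.get_image("side"); cv2.imwrite("pics/side2.png",cv2.resize(im[90:240,210:370,::-1],None,fx=4,fy=4))
P=depthpts("side",d,np.ones(d.shape,bool)); s=env.observe(); p=s["position"]
R=np.array(s["tool_rot"]); L=(P-p)@R
q=L[(abs(L[:,1])<.06)&(abs(L[:,0])<.02)&(abs(L[:,1])>.024)&(L[:,2]<.03)]
print(p, np.sort(q[:,2])[::-1][:30].round(4))
E
```

```text
[ 0.56340563 -0.02924959  0.093517  ] [0.0163 0.016  0.016  0.0153 0.0152 0.0148 0.014  0.0134 0.0134 0.0129
 0.0129 0.0129 0.0128 0.0127 0.0126 0.0126 0.0121 0.0118 0.0115 0.0112
 0.0111 0.011  0.011  0.0102 0.0097 0.0092 0.009  0.0088 0.0088 0.0088]
```

View pics/side2.png

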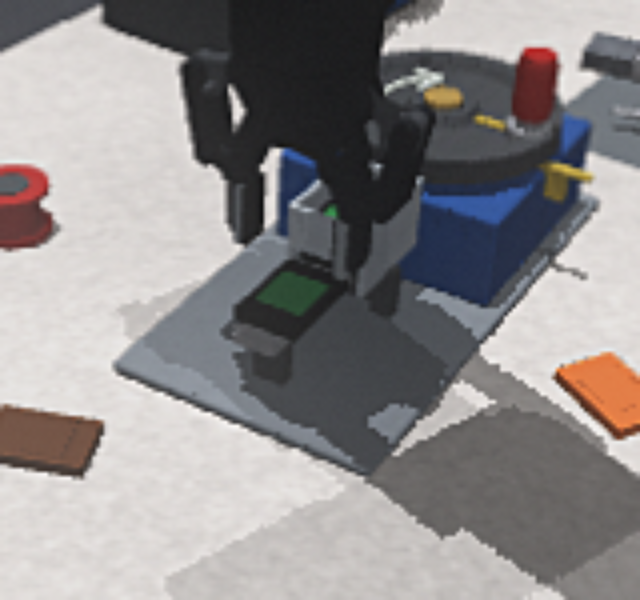

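The open fingers straddle the battery and their tips are about 14 mm ahead of the TCP. I'll descend for a shallow grip, with the tips about 4–5 mm below the battery's top.

Call:
servo_tool(
  steps=[
    {"tx": 0, "ty": 0, "tz": -1, "yaw": 0, "claw": 5.5},
    {"tx": 0, "ty": 0, "tz": -1, "yaw": 0, "claw": 5.5},
    {"tx": 0, "ty": 0, "tz": -0.8, "yaw": 0, "claw": 5.5},
    {"tx": 0, "ty": 0, "tz": 0, "yaw": 0, "claw": 5.5},
    {"tx": 0, "ty": 0, "tz": 0, "yaw": 0, "claw": 3.6},
    {"tx": 0, "ty": 0, "tz": 0, "yaw": 0, "claw": 3.6},
    {"tx": 0, "ty": 0, "tz": 0, "yaw": 0, "claw": 3.6},
    {"tx": 0, "ty": 0, "tz": 0, "yaw": 0, "claw": 3.6},
    {"tx": 0, "ty": 0, "tz": 0, "yaw": 0, "claw": 3.6},
  ],
  newtons=35,
)

```text
time_s: 9.75
position: [0.5629, -0.0291, 0.0645]
tool_rot: [[-0.107, 0.994, 0.0], [0.994, 0.107, -0.0], [-0.0, 0.0, -1.0]]
ft_force: [0.8, -1.0, 0.8]
grip_width: 0.0389
gripper_force: 35.6
```

Call:
servo_tool(
  steps=[
    {"tx": 0, "ty": 0, "tz": 1, "yaw": 0, "claw": 3.6},
    {"tx": 0, "ty": 0, "tz": 2, "yaw": 0, "claw": 3.6},
    {"tx": 0, "ty": 0, "tz": 3, "yaw": 0, "claw": 3.6},
    {"tx": 0, "ty": 0, "tz": 3, "yaw": 0, "claw": 3.6},
    {"tx": 0, "ty": 2, "tz": 0, "yaw": 0, "claw": 3.6},
    {"tx": 0, "ty": 4, "tz": 0, "yaw": 0, "claw": 3.6},
    {"tx": 0, "ty": 4, "tz": 0, "yaw": 0, "claw": 3.6},
    {"tx": 0, "ty": 2, "tz": 0, "yaw": 0, "claw": 3.6},
    {"tx": 0, "ty": 0, "tz": 0, "yaw": 0, "claw": 3.6},
    {"tx": 0, "ty": 0, "tz": 0, "yaw": 0, "claw": 3.6},
  ],
)

```text
time_s: 10.75
position: [0.5629, 0.0908, 0.1548]
tool_rot: [[-0.107, 0.994, 0.0], [0.994, 0.107, -0.0], [-0.0, 0.0, -1.0]]
ft_force: [-0.5, 0.7, -1.5]
grip_width: 0.0388
gripper_force: 35.5
```

```bash
cat > bay.py <<'E'
from h import *
s=env.observe(); p=np.array(s["position"]); R=np.array(s["tool_rot"])
im,d=env.get_image("side"); u,v=proj("side",p)[0].astype(int); print(p,u,v)
cv2.imwrite("pics/side3.png",cv2.resize(im[max(0,v-75):v+75,u-80:u+80,::-1],None,fx=4,fy=4))
P=depthpts("side",d,np.ones(d.shape,bool)); L=(P-p)@R
k=(abs(L[:,1])<.019)&(abs(L[:,0])<.036)&(L[:,2]>-.02)&(L[:,2]<.05); q=L[k]; print("cell under",np.percentile(q[:,2],[1,5,25,50,75,95,99]).round(4),"x-range",np.percentile(q[:,0],[1,99]).round(4))
im,d=env.get_image("top"); H,S,V=cv2.split(cv2.cvtColor(im,cv2.COLOR_RGB2HSV)); vv,uu=np.mgrid[:384,:512]
pr=(uu>135)&(uu<200)&(vv>170)&(vv<260)
mk=pr&(H>20)&(H<32)&(S>130)&(V>90); Q=onplane("top",np.argwhere(mk)[:,::-1],.018)[:,:2].astype(np.float32); print("bay",mk.sum(),cv2.minAreaRect(Q),Q.mean(0))
w=pr&(S<60)&(V>130)&(uu>148)&(uu<190); lab=P
E
python3 bay.py
```

```text
[0.56291174 0.09082515 0.15480293] 245 146
cell under [-0.0154 -0.0088  0.0106  0.0112  0.0119  0.016   0.0181] x-range [-0.0253  0.0314]
bay 509 ((0.45978429913520813, 0.2992652356624603), (0.10498030483722687, 0.046014219522476196), 8.916523933410645) [0.44199485 0.2961764 ]
```

View pics/side3.png

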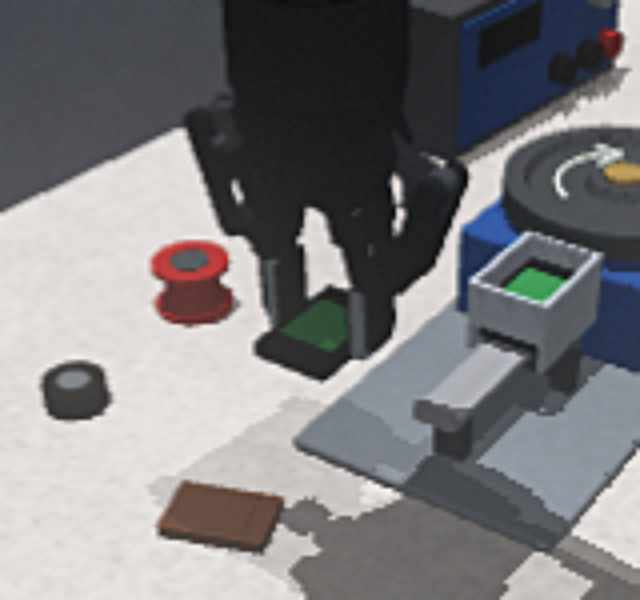

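Held flat: the battery's top is 11 mm ahead of the TCP and its underside about 18.5 mm. The bay is at (0.4405, 0.296) with yaw 7.1°. I'll carry it there and turn it.

Call:
servo_tool(
  steps=[
    {"tx": -1.02, "ty": 1.71, "tz": -0.3, "yaw": -7.42, "claw": 3.6},
    {"tx": -1.02, "ty": 1.71, "tz": -0.3, "yaw": -7.42, "claw": 3.6},
    {"tx": -1.02, "ty": 1.71, "tz": -0.3, "yaw": -7.42, "claw": 3.6},
    {"tx": -1.02, "ty": 1.71, "tz": -0.3, "yaw": -7.42, "claw": 3.6},
    {"tx": -1.02, "ty": 1.71, "tz": -0.3, "yaw": -7.42, "claw": 3.6},
    {"tx": -1.02, "ty": 1.71, "tz": -0.3, "yaw": -7.42, "claw": 3.6},
    {"tx": -1.02, "ty": 1.71, "tz": -0.3, "yaw": -7.42, "claw": 3.6},
    {"tx": -1.02, "ty": 1.71, "tz": -0.3, "yaw": -7.42, "claw": 3.6},
    {"tx": -1.02, "ty": 1.71, "tz": -0.3, "yaw": -7.42, "claw": 3.6},
    {"tx": -1.02, "ty": 1.71, "tz": -0.3, "yaw": -7.42, "claw": 3.6},
    {"tx": -1.02, "ty": 1.71, "tz": -0.3, "yaw": -7.42, "claw": 3.6},
    {"tx": -1.02, "ty": 1.71, "tz": -0.3, "yaw": -7.42, "claw": 3.6},
    {"tx": 0, "ty": 0, "tz": -2, "yaw": 0, "claw": 3.6},
    {"tx": 0, "ty": 0, "tz": -2, "yaw": 0, "claw": 3.6},
    {"tx": 0, "ty": 0, "tz": -1.5, "yaw": 0, "claw": 3.6},
    {"tx": 0, "ty": 0, "tz": 0, "yaw": 0, "claw": 3.6},
    {"tx": 0, "ty": 0, "tz": 0, "yaw": 0, "claw": 3.6},
    {"tx": 0, "ty": 0, "tz": 0, "yaw": 0, "claw": 3.6},
  ],
)

```text
time_s: 12.65
position: [0.4412, 0.2959, 0.0643]
tool_rot: [[0.992, 0.123, 0.002], [0.123, -0.992, 0.001], [0.002, -0.0, -1.0]]
ft_force: [0.2, -0.1, -0.2]
grip_width: 0.0387
gripper_force: 35.5
```

```bash
python3 - <<'E'
from h import *
s=env.observe(); print(s["position"],s["grip_width"])
im,d=env.get_image("side"); cv2.imwrite("pics/side4.png",cv2.resize(im[190:370,120:310,::-1],None,fx=3.3,fy=3.3))
E
```

```text
[0.44123216 0.29591126 0.064285  ] 0.03874334326254203
```

View pics/side4.png

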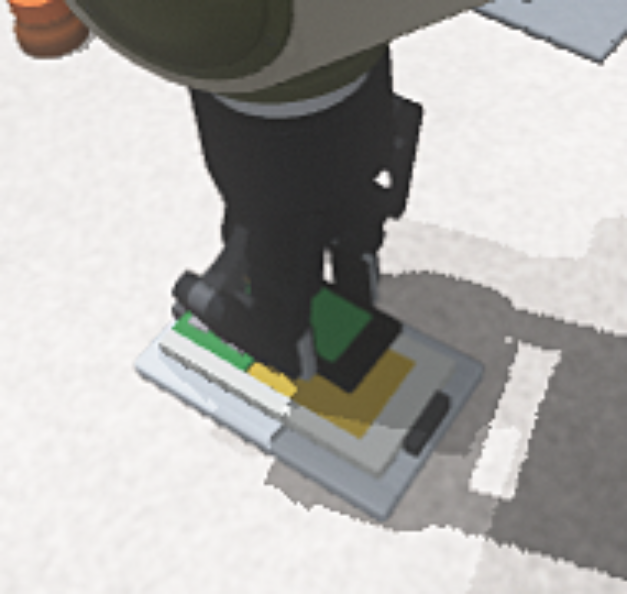

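Aligned above the bay. I'll lower it to just below the rim.

Call:
servo_tool(
  steps=[
    {"tx": -0.05, "ty": 0, "tz": -1, "yaw": 0, "claw": 3.6},
    {"tx": 0, "ty": 0, "tz": -1, "yaw": 0, "claw": 3.6},
    {"tx": 0, "ty": 0, "tz": -0.4, "yaw": 0, "claw": 3.6},
    {"tx": 0, "ty": 0, "tz": -0.1, "yaw": 0, "claw": 3.6},
    {"tx": 0, "ty": 0, "tz": -0.1, "yaw": 0, "claw": 3.6},
    {"tx": 0, "ty": 0, "tz": 0, "yaw": 0, "claw": 3.6},
    {"tx": 0, "ty": 0, "tz": 0, "yaw": 0, "claw": 3.6},
  ],
)

```text
time_s: 13.4
position: [0.4395, 0.2959, 0.0386]
tool_rot: [[0.992, 0.124, -0.0], [0.124, -0.992, -0.001], [-0.0, 0.0, -1.0]]
ft_force: [-8.2, -3.3, 20.3]
grip_width: 0.0386
gripper_force: 46.7
```

Contact at 20 N, with a push towards -x. I'll lift a little and compare the battery with the bay.

Call:
servo_tool(
  steps=[
    {"tx": 0, "ty": 0, "tz": 0.5, "yaw": 0, "claw": 3.6},
    {"tx": 0, "ty": 0, "tz": 0.5, "yaw": 0, "claw": 3.6},
    {"tx": 0, "ty": 0, "tz": 0, "yaw": 0, "claw": 3.6},
    {"tx": 0, "ty": 0, "tz": 0, "yaw": 0, "claw": 3.6},
  ],
)

```text
time_s: 13.8
position: [0.44, 0.2961, 0.0471]
tool_rot: [[0.992, 0.123, -0.0], [0.123, -0.992, -0.0], [-0.0, -0.0, -1.0]]
ft_force: [0.0, 0.3, -1.0]
grip_width: 0.039
gripper_force: 35.5
```

```bash
python3 - <<'E'
from h import *
s=env.observe(); p=np.array(s["position"]); R=np.array(s["tool_rot"]); print(p)
im,d=env.get_image("side"); T,_=env.get_image("top")
P=depthpts("side",d,np.ones(d.shape,bool)); L=(P-p)@R
k=(abs(L[:,1])<.017)&(abs(L[:,0])<.04)&(L[:,2]>0.003)&(L[:,2]<.03)
q=L[k]; f=q[(q[:,2]<.016)]; print("top z",np.percentile(f[:,2],[5,25,50,75,95]).round(4),"x",np.percentile(f[:,0],[0,1,2,98,99,100]).round(4),len(f))
for a in np.arange(-.036,.0,.004):
    g=q[(q[:,0]>a)&(q[:,0]<=a+.004)]; print(round(a,3),len(g),np.percentile(g[:,2],[10,50,90]).round(4) if len(g) else "")
z=4; big=cv2.resize(im[210:350,140:290,::-1],None,fx=z,fy=z,interpolation=cv2.INTER_CUBIC)
yaw=np.radians(7.1); ex=np.array([np.cos(yaw),np.sin(yaw),0]); ey=np.array([-ex[1],ex[0],0]); B=np.array([.4405,.296,.021])
def draw(C,col):
    c=proj("side",C); cv2.polylines(big,[((c-[140,210])*z).astype(np.int32)],True,col,1)
draw([B+sx*.034*ex+sy*.024*ey for sx,sy in((1,1),(1,-1),(-1,-1),(-1,1))],(0,0,255))
draw([p+R@np.array([sx*.03,sy*.02,.0105]) for sx,sy in((1,1),(1,-1),(-1,-1),(-1,1))],(255,0,255))
cv2.imwrite("pics/side5.png",big)
E
```

```text
[0.4400285  0.29612132 0.04712237]
top z [0.0096 0.0106 0.0112 0.0118 0.0131] x [-0.0308 -0.0297 -0.0295  0.0097  0.0109  0.0255] 440
-0.036 33 [0.0259 0.0273 0.0295]
-0.032 87 [0.0115 0.0164 0.0297]
-0.028 78 [0.0105 0.0116 0.0297]
-0.024 49 [0.01   0.0111 0.0123]
-0.02 55 [0.0101 0.0115 0.0129]
-0.016 50 [0.0095 0.0107 0.0119]
-0.012 51 [0.0101 0.011  0.0121]
-0.008 39 [0.0099 0.0111 0.012 ]
-0.004 33 [0.01   0.0107 0.0121]
```

View pics/side5.png

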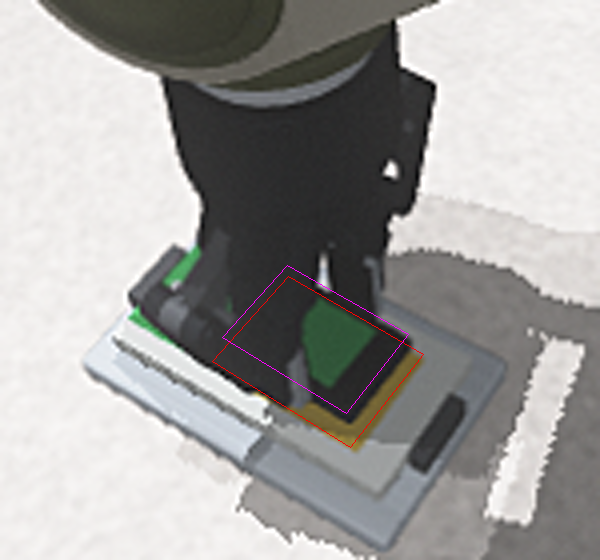

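```bash
python3 - <<'E'
from h import *
s=env.observe(); p=np.array(s["position"]); R=np.array(s["tool_rot"])
im,d=env.get_image("side"); V=im.max(2)
m=d>0; v,u=np.nonzero(m); P=depthpts("side",d,m); L=(P-p)@R
for sg in(1,-1):
    k=(sg*L[:,1]>.0205)&(sg*L[:,1]<.034)&(abs(L[:,0])<.013)&(L[:,2]>0)&(L[:,2]<.04)
    print(sg,k.sum(),np.histogram(L[k,2],np.arange(0,.042,.002))[0])
b,l=None,None
S0=np.load("side0.npz")["im"]; H,S,W=cv2.split(cv2.cvtColor(S0,cv2.COLOR_RGB2HSV))
mk=((H>20)&(H<32)&(S>130)&(W>110)).astype(np.uint8); mk[:270]=0;mk[330:]=0; mk[:,:180]=0; mk[:,260:]=0
c=max(cv2.findContours(mk,0,1)[0],key=cv2.contourArea); a=cv2.approxPolyDP(c,4,True)[:,0]; Q=onplane("side",a,.018)[:,:2]; print(Q.round(4),cv2.minAreaRect(onplane("side",c[:,0],.018)[:,:2].astype(np.float32)))
T0=np.load("top0.npz")["im"]; H,S,W=cv2.split(cv2.cvtColor(T0,cv2.COLOR_RGB2HSV))
mk=((H>20)&(H<32)&(S>130)&(W>110)).astype(np.uint8); mk[:,:150]=0; mk[:,195:]=0
c=max(cv2.findContours(mk,0,1)[0],key=cv2.contourArea); print(cv2.minAreaRect(onplane("top",c[:,0],.018)[:,:2].astype(np.float32)))
E
```

```text
1 28 [1 4 3 2 4 1 2 1 0 0 0 0 0 7 3 0 0 0 0 0]
-1 196 [ 8  8  5 14  5  4  3  2  2  1  0  0  4 65 45  9  8  7  5  1]
[[0.4752 0.2816]
 [0.4686 0.3231]
 [0.4048 0.3122]
 [0.4129 0.2692]] ((0.43988698720932007, 0.296444296836853), (0.06553173065185547, 0.045949842780828476), 8.736767768859863)
((0.44072991609573364, 0.29629647731781006), (0.06643808633089066, 0.04600675404071808), 8.845117568969727)
```

The tips reach about 17.5 mm ahead of the TCP, so they touched the rim while the battery was level with the rim's edge. Both views put the bay at (0.4403, 0.2964) with yaw about 8.8°. I'll lower to just above contact and release.

Call:
servo_tool(
  steps=[
    {"tx": 0.03, "ty": 0.03, "tz": -0.4, "yaw": 1.6, "claw": 3.6},
    {"tx": 0, "ty": 0, "tz": -0.25, "yaw": 0, "claw": 3.6},
    {"tx": 0, "ty": 0, "tz": -0.1, "yaw": 0, "claw": 3.6},
    {"tx": 0, "ty": 0, "tz": 0, "yaw": 0, "claw": 3.6},
    {"tx": 0, "ty": 0, "tz": 0, "yaw": 0, "claw": 3.6},
  ],
)

```text
time_s: 14.45
position: [0.4403, 0.2964, 0.0398]
tool_rot: [[0.989, 0.151, -0.0], [0.151, -0.989, -0.0], [-0.0, 0.0, -1.0]]
ft_force: [-0.4, 0.4, -0.7]
grip_width: 0.0385
gripper_force: 35.5
```

Call:
servo_tool(
  steps=[
    {"tx": 0, "ty": 0, "tz": -0.05, "yaw": 0, "claw": 3.6},
    {"tx": 0, "ty": 0, "tz": 0, "yaw": 0, "claw": 3.6},
    {"tx": 0, "ty": 0, "tz": 0, "yaw": 0, "claw": 5.5},
    {"tx": 0, "ty": 0, "tz": 0, "yaw": 0, "claw": 5.5},
    {"tx": 0, "ty": 0, "tz": 0, "yaw": 0, "claw": 5.5},
    {"tx": 0, "ty": 0, "tz": 0, "yaw": 0, "claw": 5.5},
    {"tx": 0, "ty": 0, "tz": 0.5, "yaw": 0, "claw": 5.5},
    {"tx": 0, "ty": 0, "tz": 2, "yaw": 0, "claw": 5.5},
    {"tx": 0, "ty": 0, "tz": 3, "yaw": 0, "claw": 5.5},
    {"tx": 0, "ty": 0, "tz": 4, "yaw": 0, "claw": 5.5},
    {"tx": 0, "ty": 0, "tz": 4, "yaw": 0, "claw": 5.5},
    {"tx": -2, "ty": -4, "tz": 0, "yaw": 0, "claw": 5.5},
    {"tx": -2, "ty": -4, "tz": 0, "yaw": 0, "claw": 5.5},
    {"tx": -2, "ty": -4, "tz": 0, "yaw": 0, "claw": 5.5},
    {"tx": -2, "ty": -4, "tz": 0, "yaw": 0, "claw": 5.5},
    {"tx": 0, "ty": -4, "tz": 0, "yaw": 0, "claw": 5.5},
    {"tx": 0, "ty": -4, "tz": 0, "yaw": 0, "claw": 5.5},
    {"tx": 0, "ty": 0, "tz": 0, "yaw": 0, "claw": 5.5},
    {"tx": 0, "ty": 0, "tz": 0, "yaw": 0, "claw": 5.5},
  ],
)

```text
time_s: 16.35
position: [0.3603, 0.0559, 0.1746]
tool_rot: [[0.989, 0.148, 0.001], [0.148, -0.989, 0.0], [0.001, -0.0, -1.0]]
ft_force: [0.5, 0.5, 0.1]
grip_width: 0.055
gripper_force: 0.0
```

```bash
python3 - <<'E'
from h import *
for n in("side","top"):
    im,d=env.get_image(n); H,S,V=cv2.split(cv2.cvtColor(im,cv2.COLOR_RGB2HSV))
    P=depthpts(n,d,np.ones(d.shape,bool)); B=np.array([.4403,.2964,0]); y=np.radians(8.5); ex=np.array([np.cos(y),np.sin(y),0]); ey=np.array([-ex[1],ex[0],0])
    L=np.c_[(P-B)@ex,(P-B)@ey,P[:,2]]
    k=(abs(L[:,0])<.026)&(abs(L[:,1])<.016); A=np.c_[L[k,:2],np.ones(k.sum())]; c=np.linalg.lstsq(A,L[k,2],rcond=None)[0]; print(n,"top plane",c.round(4),k.sum())
    reg=np.zeros(V.shape,bool); u,v=proj(n,[.4403,.2964,.026])[0].astype(int); reg[v-35:v+35,u-40:u+40]=1
    dk=reg&(((V<70)&(S<120))|((H>50)&(H<80)&(S>90)))
    g=reg&(H>50)&(H<80)&(S>90); kk,l,s,cc=cv2.connectedComponentsWithStats(g.astype(np.uint8))
    for i in range(1,kk):
        if s[i,4]>40: q=onplane(n,[cc[i]],.026)[0]-B; print(n,"green",s[i,4],(q@ex).round(4),(q@ey).round(4))
    z=5; cv2.imwrite(f"pics/{n}6.png",cv2.resize(im[v-50:v+50,u-60:u+60,::-1],None,fx=z,fy=z,interpolation=cv2.INTER_CUBIC))
a=cv2.imread("pics/side6.png");b=cv2.imread("pics/top6.png"); cv2.imwrite("pics/c6.png",cv2.resize(np.hstack([a,b]),(800,333)))
E
```

```text
side top plane [ 0.0026 -0.0116  0.0253] 590
side green 386 0.0494 0.0032
side green 368 -0.0006 0.0
top top plane [0.0079 0.0142 0.0273] 269
top green 230 0.0558 -0.0029
top green 206 0.0007 -0.0016
```

View pics/c6.png

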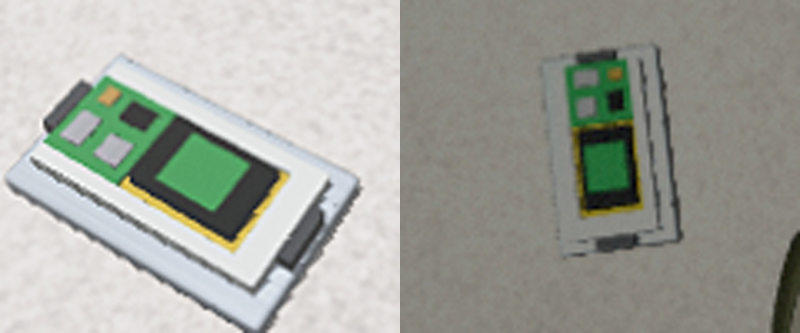

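The battery lies flat in the bay, within 2 mm of its centre, with its top at about 26 mm and a yellow margin visible on several sides. The gripper is clear, so I'm handing the job in.

```bash
python3 -c "
from rig import env
print(env.close_job())"
```

```text
the job is handed in; nothing more can be done
None
```

The wheel made one full clockwise turn back to its home mark and fed out one battery, which now lies flat in the phone's bay; the other three stayed in the magazine, and the job was handed in at about 16 s (no verdict was returned).

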